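# Stand the knocked-over bit dispenser up and press its button

### The arm

A 6-joint arm with a two-finger parallel gripper is mounted at the origin on the work surface. World frame = base frame: x ahead of the robot, y to its left, z up, the work surface at z = 0. Lengths are in m, angles in rad, forces in N, time in s.
With the tool pointing down it reaches from about 0.3 to 0.825 m from the base axis. Payload 5.4 kg.
Tool frame: the origin (TCP) lies on the centre line of the jaws, within the pads' length; the fingertips stand ahead of it and the grasp point (between the pads) is the TCP (robot.tips_ahead is the z of the fingertips in the tool frame, in m); z points along the fingers, y is the direction in which the jaws open and shut (so a half turn about z gives the same grasp; the last joint's range is limited). The gripper opens to 92 mm and grips with 3 to 60 N. Pads are 20 mm wide; open, the fingers measure 128 mm over their backs; the gripper's body (75 mm by 189 mm) begins 69 mm behind the grasp point.
Start: joints at [-1.371, 0.158, 1.597, -0, 1.386, -0.21], TCP at [0.229, -0.527, 0.234] pointing down, gripper open.
Joint ranges: [-2.91, 2.91], [-0.94, 2.29], [0.18, 2.7], [-1.29, 4.43], [0.17, 2.64], [-3, 3]. Speed limits (rad/s): [2.57, 2.57, 3.14, 3.14, 3.14, 3.14].

### API

Orientations are given as a rotation vector (axis times angle).
In Python, from cell import robot gives the robot as it stands.
- The arm moves only by the tool arm_command, never from a script. Its argument "commands" is a list of rows, each a list of 3 entries, a list of its own where there are three numbers: the shift along the tool's x, y, z in cm, then the turn, a rotation vector about the tool's x, y, z in degrees, then the closure, from 0 (fully open) to 1 (shut). A call has 1 to 10 rows; each row shifts and turns the commanded pose from where the row before left it, along the tool's axes as they then stand; what a row does not reach is not made up. A row lasts 1/10 s, in which the tool goes at most 50 mm and 8.59 degrees, less where a joint would pass 70% of its speed; a pose out of reach is approached as far as the arm can. A call with a gripper value outside its range is refused whole. The fingers move at their own pace and stop on an object; "grip_force" is the grip in N (left out, the last holds). Time passes only in rows, so rows that do not move let the fingers close. It gives the time, the measured TCP pose, the force and the opening at its end, in the units of the state.
- robot.get_state(): the state, without advancing time (a new reading comes with each control period).
- robot.snapshot(name): name is "scene" or "top"; returns a dict with "image" (420x560x3 uint8, red, green, blue), "intrinsics" (3x3 intrinsics, pixels), "dist" ([k1, k2, p1, p2, k3] as OpenCV has them; the pictures are not rectified), "extrinsics" (4x4, takes a point from world to camera coordinates). Camera axes: x right, y up, looking along -z (the intrinsics and any distortion apply to the point x, -y, -z); pixel columns grow to the right and rows downward; lengths in m; the calibration is good to about 2 mm. A picture is of the moment at which its call begins. There is no depth.
- robot.hand_in(): hands the job in, once; it reports no verdict.
The state is a dict: "clock": time; "joints": joint angles; "dq": joint speeds; "joint_torque": joint torques, N m; "eef_pos": TCP position; "ee_rot": TCP orientation; "ft_force": force on the tool from outside, world axes, zero at the start; "torque": the same for the moment, N m; "gripper_width": finger opening in m.
Only numpy, scipy, OpenCV 4.12 (cv2) and the standard library are available. Lean on these libraries where they do the work, as an engineer would, in place of code of your own. Each camera call takes 0.05 s, during which the arm holds its last target. There are 200 camera calls.

### The job

The push-button bit dispenser has been knocked onto its back on the rubber mat. Without grasping or lifting it, push on the inside of its foot with the fingertips so that it tips back up onto its base about where it lies (not dragged along), then press the button on its top all the way down and let it come up again. Leave the dispenser standing and do not disturb the other things on the bench.

Things in the scene. Friction and masses are not known exactly. Their poses are not given: they have to be found in the camera images.
- dispenser: Bit dispenser, loose, 0.35 kg (+-25 %), an L seen from the side: steel foot 105 x 64 x 10 mm; on its rear end a grey column 45 deep x 56 wide x 85 mm tall. Origin: centre of the foot's underside. Standing: z up, +x to the heel (rear), -x to the toe. Foot: x -52.5 to +52.5, z 0 to 10 mm. Column: x +7.5 to +52.5, z 10 to 95 mm. At the start it lies on its back: x points down, z level along the column.
- toe (a point): Middle of the front end of the foot's upper (inner) face (dispenser frame x -52.5, y 0, z 10 mm). At the start the foot plate stands on edge on the robot's side, the column pointing away from the robot (turned up to 30 degrees); the toe is then 105 mm above the mat and 60 mm above the column's upper side. This free inner face of the foot is where to push, towards the robot.
- heel (a point): Middle of the rear lower edge of the dispenser's foot, the edge it pivots on (dispenser frame x +52.5, y 0, z 0 mm); at height 4 mm (the mat's top) both lying and standing. The rubber grips well; centre of mass about 25 mm above the underside and 41 mm forward of the heel, so once tipped past about 35 degrees it falls onto its foot by itself.
- button_top (a point): Centre of the button's top face: black cap 26 mm in diameter on the column's end (dispenser frame x +30, y 0, z 112 mm when not pressed; 116 mm above the bench when the dispenser stands).
- button (a joint): Travel of the dispenser's button into the column, m: 0 released, 0.006 fully down. Sprung: starts to move at about 2 N, fully down at about 5.5 N, comes back by itself.
- mat: Black rubber mat, 520 x 720 x 4 mm, fixed on the bench; origin under its centre. All of the dispenser's work happens on it.
- mug: White ceramic mug with pencils standing in it, 82 mm in diameter, 95 mm tall, pencils to 175 mm; origin under its centre. Leave alone.
- driver: Cordless impact driver standing on its battery, about 155 x 75 mm, 190 mm tall; origin under its battery. Leave alone.
- glue: White plastic glue bottle, 52 mm in diameter, 150 mm tall; origin under its centre. Leave alone.
- clamp: Aluminium C-clamp lying flat, about 145 x 80 x 20 mm; origin near its middle, underneath. Leave alone.
- tape: Tape measure, 68 x 36 x 62 mm; origin under its centre. Leave alone.
- screws: Small open cardboard box of screws, 90 x 65 x 40 mm; origin under its centre. Leave alone.
- screwdriver: Screwdriver lying on the mat towards its far left corner, 190 mm long, about 30 mm high; origin near its middle. Leave alone.
Things that resemble listed ones, but are neither listed nor needed, are in the scene too. What is shaped like the dispenser but purple or yellow is not meant.

How it is judged:
By the outcome, as a careful person would: the job done as asked, in the order asked, and still so for the second after the job is handed in, with the robot touching nothing.
It also fails if it takes over 45 s, if anything falls off the work surface, if the arm or the gripper's body presses on something with over 40 N, if the wrist force passes 120 N, or if a joint passes its speed limit or range.

## Working session

There is one attempt and no reset: what is moved stays moved. The work goes in short steps, Python scripts to look and compute and a tool call to move; the robot and the scene stay as the last step left them, time stands still between calls to the robot, and variables do not carry over. Pictures are saved under pics/ and viewed, about 8 in all and at most 12, crops included, and the job is handed in when it is done.

Besides the shell and the picture viewer there is one more tool, called after ">>>" as name(argument=value, ...), one argument or row to a line, values as JSON. arm_command: Moves the arm, as the interface text tells. Its arguments: {"type":"object","properties":{"commands":{"type":"array"},"grip_force":{"type":"number"}},"required":["commands"]}

```bash
mkdir -p pics; ls
cat > h.py <<'E'
import numpy as np, cv2
from cell import robot
def snap(n,f):
    s=robot.snapshot(n); cv2.imwrite('pics/'+f,s['image'][:,:,::-1]); 
    import pickle; pickle.dump(s,open(n+'.pkl','wb')); return s
def ray(s,uv):
    K=np.array(s['intrinsics']);d=np.array(s['dist']);E=np.array(s['extrinsics'])
    p=cv2.undistortPoints(np.array([[uv]],float),K,d)[0,0]
    R=E[:3,:3];t=E[:3,3]
    return -R.T@t, R.T@np.array([p[0],-p[1],-1])
def at(s,uv,z):
    o,d=ray(s,uv); return o+d*(z-o[2])/d[2]
def proj(s,P):
    K=np.array(s['intrinsics']);d=np.array(s['dist']);E=np.array(s['extrinsics'])
    c=E[:3,:3]@np.array(P)+E[:3,3]; c=c*[1,-1,-1]
    return cv2.projectPoints(c.reshape(1,1,3),np.zeros(3),np.zeros(3),K,d)[0].ravel()
E
python3 - <<'E'
from h import *
a=snap('scene','s1.png');b=snap('top','t1.png')
print(robot.get_state(),robot.tips_ahead)
for s in(a,b):print(ray(s,(280,210)))
E
```

```text
pics
{'clock': 0.1, 'joints': array([-1.37106504e+00,  1.58977226e-01,  1.59807937e+00, -5.83947382e-06,
        1.38617978e+00, -2.10096253e-01]), 'dq': array([-0.0011033 , -0.00093244, -0.00151704,  0.00056137,  0.00067398,
       -0.00259819]), 'joint_torque': array([-1.44080026e-03, -3.86503494e+01, -3.22961926e+01,  7.02191005e-02,
        3.40008200e-02, -4.76403932e-05]), 'eef_pos': array([ 0.22898529, -0.52687319,  0.23273578]), 'ee_rot': array([-3.07425625e+00, -6.38927055e-01, -4.36330501e-06]), 'ft_force': array([0.11540978, 0.12017645, 0.90154902]), 'torque': array([ 0.00800635, -0.01752194, -0.02439613]), 'gripper_width': 0.09203001254355246} 0.019
(array([ 0.921616  , -0.42694117,  0.97516423]), array([-0.41479855,  0.38910942, -0.82285256]))
(array([ 0.312014  , -0.01764706,  1.65119648]), array([ 1.01714918e-01,  8.70153250e-05, -9.95187957e-01]))
```

View pics/s1.png

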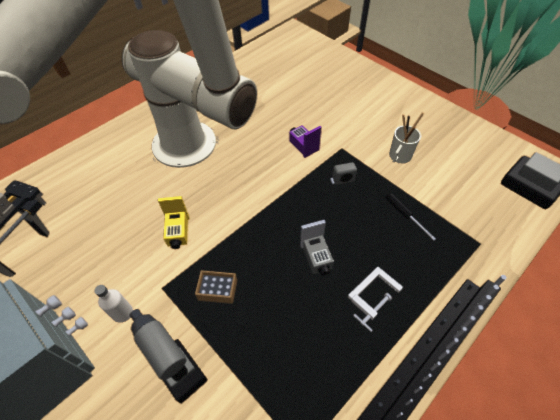

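View pics/t1.png

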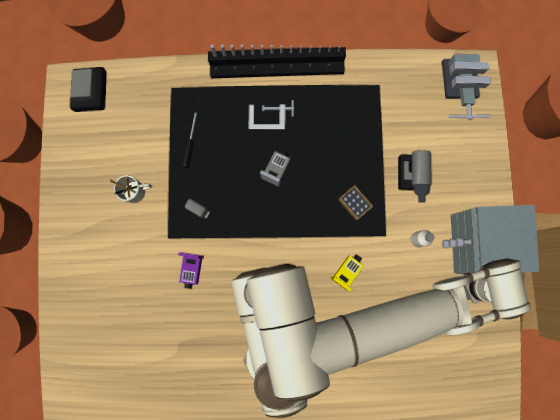

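Scene view: the grey dispenser lies at about (317,248), with its foot edge at (313,228) and its button at (326,268). In the top view it is at (276,168), foot towards the robot.
Things it could be confused with:
- purple copy: scene (305,138), top (190,270)
- yellow copy: scene (174,222), top (348,271)
- grey tape measure: scene (344,174), top (197,209)

By colour and shape I choose the grey L on the mat. One close crop will check that.

Run:
```python
import pickle
from h import *
a=pickle.load(open('scene.pkl','rb'))['image'];b=pickle.load(open('top.pkl','rb'))['image']
A=cv2.resize(a[210:285,285:350],None,fx=6,fy=6,interpolation=2);B=cv2.resize(b[140:195,250:305],None,fx=7,fy=7,interpolation=2)
o=np.zeros((450,790,3),np.uint8);o[:,:390]=A;o[:385,395:780]=B
cv2.imwrite('pics/c1.png',o[:,:,::-1])
```

```text
(no output)
```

View pics/c1.png

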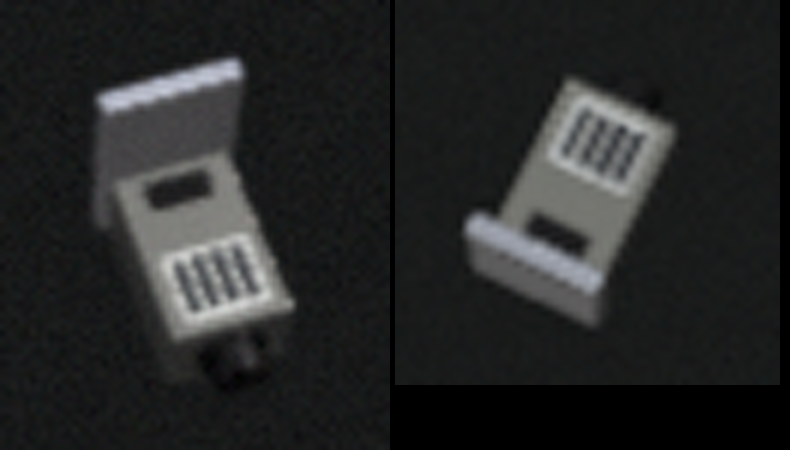

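The crop confirms it: the grey L lies on its back, keypad side up. The foot's end face is the bright bar (scene about 302,228 to 325,223; top about 262,170 to 280,179), and the black button is at the far end.

Run:
```python
import pickle
from h import *
a=pickle.load(open('scene.pkl','rb'));b=pickle.load(open('top.pkl','rb'))
for n,s,L in(('top',b,[(261.9,170.3),(280.1,179.0)]),('scene',a,[(302,228.3),(325.5,223)])):
    P=[at(s,p,.109) for p in L]; print(n,P,np.linalg.norm(P[0]-P[1]),(P[0]+P[1])/2,np.degrees(np.arctan2(*(P[1]-P[0])[:2])))
P=[at(b,p,.049) for p in[(274.7,151),(290.3,158.3)]];print(P,np.linalg.norm(P[0]-P[1]),sum(P)/2)
for n,s in(('mug',(126,188)),('driver',(420,175)),('glue',(422,239)),('clamp',(270,116)),('screws',(356,203)),('tape',(197,209)),('sd',(190,140)),('yellow',(348,271)),('purple',(190,270))):print(n,at(b,s,.05)[:2].round(3))
```

```text
top [array([0.59497156, 0.03497966, 0.109     ]), array([ 0.56592257, -0.02064486,  0.109     ])] 0.0627529363988136 [0.58044707 0.0071674  0.109     ] -152.42493209092575
scene [array([ 0.56659217, -0.01807944,  0.109     ]), array([0.59926209, 0.03676327, 0.109     ])] 0.0638360929900122 [0.58292713 0.00934192 0.109     ] 30.78234739568803
[array([ 0.66827406, -0.00598821,  0.049     ]), array([ 0.6426092 , -0.05572257,  0.049     ])] 0.05596599332641064 [ 0.65544163 -0.03085539  0.049     ]
mug [0.562 0.484]
driver [ 0.576 -0.477]
glue [ 0.368 -0.47 ]
clamp [0.786 0.006]
screws [ 0.491 -0.261]
tape [0.487 0.248]
sd [0.714 0.27 ]
yellow [ 0.276 -0.227]
purple [0.292 0.274]
```

>>> arm_command(
  commands=[
    [[0, 0, -3], [0, 0, 0], 1],
    [[0, 0, -3], [0, 0, 0], 1],
    [[0, 0, -2], [0, 0, 7.4], 1],
    [[0, 0, 0], [0, 0, 7.4], 1],
    [[0, 0, 0], [0, 0, 7.4], 1],
    [[0, 0, 0], [0, 0, 7.4], 1],
    [[0, 0, 0], [0, 0, 7.4], 1],
    [[0, 0, 0], [0, 0, 7.4], 1],
    [[0, 0, 0], [0, 0, 7.1], 1],
    [[0, 0, 0], [0, 0, 0], 1],
  ],
  grip_force=20,
)

```text
clock: 1.1
eef_pos: [0.229, -0.5271, 0.313]
ee_rot: [-3.047, 0.761, 0.001]
ft_force: [0.0, 0.3, 0.6]
gripper_width: 0.0142
```

>>> arm_command(
  commands=[
    [[0.65, -4.5, 0], [0, 0, 0], 1],
    [[0.65, -4.5, 0], [0, 0, 0], 1],
    [[0.65, -4.5, 0], [0, 0, 0], 1],
    [[0.65, -4.5, 0], [0, 0, 0], 1],
    [[0.65, -4.5, 0], [0, 0, 0], 1],
    [[0.65, -4.5, 0], [0, 0, 0], 1],
    [[0.65, -4.5, 0], [0, 0, 0], 1],
    [[0.65, -4.5, 0], [0, 0, 0], 1],
    [[0.65, -4.5, 0], [0, 0, 0], 1],
    [[0.65, -4.5, 0], [0, 0, 0], 1],
  ],
)

```text
clock: 2.1
eef_pos: [0.4986, -0.1589, 0.3135]
ee_rot: [3.049, -0.755, -0.0]
ft_force: [0.8, -1.1, -0.5]
gripper_width: 0.0004
```

>>> arm_command(
  commands=[
    [[0.65, -4.5, 0], [0, 0, 0], 1],
    [[0.65, -4.5, 0], [0, 0, 0], 1],
    [[0.65, -4.5, 2], [0, 0, 0], 1],
    [[0.65, -4.5, 3], [0, 0, 0], 1],
    [[0, 0, 3], [0, 0, 0], 1],
    [[0, 0, 2], [0, 0, 0], 1],
    [[0, 0, 0], [0, 0, 0], 1],
    [[0, 0, 0], [0, 0, 0], 1],
  ],
)

```text
clock: 2.9
eef_pos: [0.6031, -0.0171, 0.2163]
ee_rot: [-3.049, 0.758, 0.0]
ft_force: [0.2, 0.3, 0.8]
gripper_width: 0.0003
```

>>> arm_command(
  commands=[
    [[0, -1.2, 2], [0, 0, 0], 1],
    [[0, 0, 3], [0, 0, 0], 1],
    [[0, 0, 3], [0, 0, 0], 1],
    [[0, 0, 0], [0, 0, 0], 1],
    [[0, 0, 0], [0, 0, 0], 1],
  ],
)

```text
clock: 3.4
eef_pos: [0.6096, -0.0069, 0.1379]
ee_rot: [-3.048, 0.76, -0.003]
ft_force: [0.3, -0.3, 0.1]
gripper_width: 0.0002
```

Run:
```python
from h import *
a=snap('scene','s2.png')['image']
A=cv2.resize(a[170:300,250:390],None,fx=4,fy=4,interpolation=2)
cv2.imwrite('pics/c2.png',A[:,:,::-1]); print(robot.get_state()['eef_pos'])
```

```text
[ 0.61038246 -0.00697865  0.13890029]
```

View pics/c2.png

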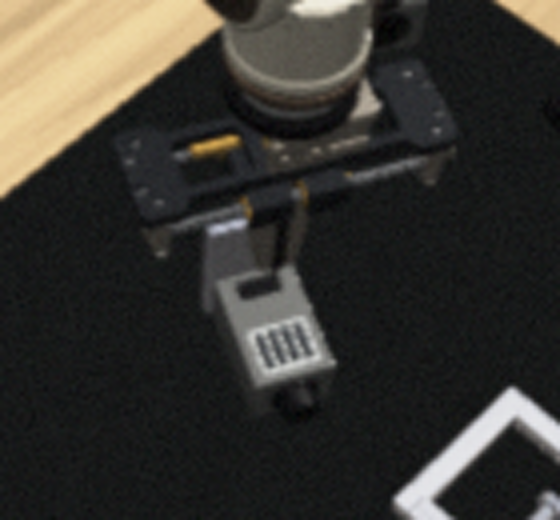

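The fingers are over the column, just on the inner side of the foot and in line with it (crop about 278,270). Next I lower them, then push.

>>> arm_command(
  commands=[
    [[0, 0, 2], [0, 0, 0], 1],
    [[0, 0, 1.9], [0, 0, 0], 1],
    [[-0.5, 0, 0], [0, 0, 0], 1],
    [[-0.5, 0, 0], [0, 0, 0], 1],
    [[-0.5, 0, 0], [0, 0, 0], 1],
    [[-0.5, 0, 0], [0, 0, 0], 1],
    [[-0.5, 0, 0], [0, 0, 0], 1],
    [[0, 0, 0], [0, 0, 0], 1],
  ],
)

```text
clock: 4.25
eef_pos: [0.5869, 0.0056, 0.0979]
ee_rot: [-3.048, 0.76, -0.003]
ft_force: [1.8, 0.2, 0.6]
gripper_width: 0.0002
```

>>> arm_command(
  commands=[
    [[-0.9, 0, 0.1], [0, 0, 0], 1],
    [[-1.0, 0, 0.2], [0, 0, 0], 1],
    [[-1.0, 0, 0.2], [0, 0, 0], 1],
    [[-1.0, 0, 0.2], [0, 0, 0], 1],
    [[-1.3, 0, 0.1], [0, 0, 0], 1],
    [[-1.5, 0, 0], [0, 0, 0], 1],
    [[-1.8, 0, 0], [0, 0, 0], 1],
    [[0, 0, 0], [0, 0, 0], 1],
    [[0, 0, 0], [0, 0, 0], 1],
    [[0, 0, 0], [0, 0, 0], 1],
  ],
)

```text
clock: 5.25
eef_pos: [0.5122, 0.045, 0.0892]
ee_rot: [-3.048, 0.761, -0.001]
ft_force: [-0.4, 0.6, -0.9]
gripper_width: 0.0002
```

>>> arm_command(
  commands=[
    [[0, 0, -1], [0, 0, 0], 1],
    [[0, 0, -3], [0, 0, 0], 1],
    [[0, 0, -4], [0, 0, 0], 1],
    [[0, 0, -4], [0, 0, 0], 1],
    [[-3, 0, 0], [0, 0, 0], 1],
    [[-4, 0, 0], [0, 0, 0], 1],
    [[-4, 0, 0], [0, 0, 0], 1],
    [[0, 0, 0], [0, 0, 0], 1],
  ],
)

```text
clock: 6.05
eef_pos: [0.4118, 0.0985, 0.2092]
ee_rot: [-3.049, 0.757, 0.002]
ft_force: [-0.2, 0.2, 0.4]
gripper_width: 0.0002
```

Run:
```python
from h import *
a=snap('scene','s3.png')['image'];b=snap('top','t3.png')['image']
A=cv2.resize(a[180:300,260:370],None,fx=3.5,fy=3.5,interpolation=2);B=cv2.resize(b[120:220,230:330],None,fx=4,fy=4,interpolation=2)
o=np.zeros((420,790,3),np.uint8);o[:,:385]=A;o[:400,390:790]=B
cv2.imwrite('pics/c3.png',o[:,:,::-1]); print(robot.get_state()['eef_pos'])
```

```text
[0.41509273 0.09694625 0.21001948]
```

View pics/c3.png

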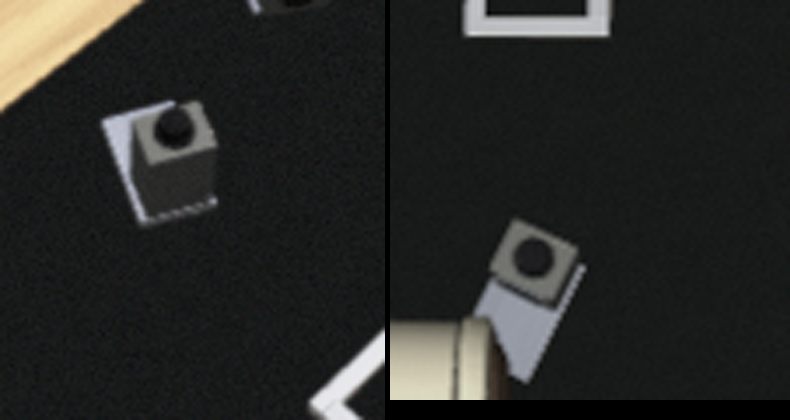

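It stands on its base. The button is at about (310,215) in the scene view and (266,184) in the top view.

Run:
```python
import pickle
from h import *
a=pickle.load(open('scene.pkl','rb'));b=pickle.load(open('top.pkl','rb'))
p=at(a,(310,215),.116);q=at(b,(266,184.2),.116);print(p,q)
hl=[at(a,x,.004) for x in((260+143/3.5,180+223/3.5),(260+215/3.5,180+204/3.5))];print('heel corners',hl,sum(hl)/2)
m=((p+q)/2)[:2]-robot.get_state()['eef_pos'][:2];t=np.radians(-28)
print(m@[np.cos(t),np.sin(t)],m@[np.sin(t),-np.cos(t)])
```

```text
[0.55621732 0.02327679 0.116     ] [0.54988315 0.02318714 0.116     ]
heel corners [array([ 0.55649654, -0.00811843,  0.004     ]), array([0.58621501, 0.04589693, 0.004     ])] [0.57135577 0.01888925 0.004     ]
0.15641600885456514 0.0003187199518573374
```

>>> arm_command(
  commands=[
    [[4, 0, 0], [0, 0, 0], 1],
    [[4, 0, 0], [0, 0, 0], 1],
    [[4, 0, 0], [0, 0, 0], 1],
    [[3.6, 0, 0], [0, 0, 0], 1],
    [[0, 0, 2], [0, 0, 0], 1],
    [[0, 0, 3], [0, 0, 0], 1],
    [[0, 0, 1.5], [0, 0, 0], 1],
    [[0, 0, 0], [0, 0, 0], 1],
    [[0, 0, 0], [0, 0, 0], 1],
  ],
)

```text
clock: 7.05
eef_pos: [0.553, 0.0233, 0.1448]
ee_rot: [-3.048, 0.761, -0.001]
ft_force: [0.3, 0.1, 0.7]
gripper_width: 0.0002
```

>>> arm_command(
  commands=[
    [[0, 0, 0.3], [0, 0, 0], 1],
    [[0, 0, 0.2], [0, 0, 0], 1],
    [[0, 0, 0.2], [0, 0, 0], 1],
    [[0, 0, 0], [0, 0, 0], 1],
    [[0, 0, 0], [0, 0, 0], 1],
  ],
)

```text
clock: 7.55
eef_pos: [0.5523, 0.0237, 0.1372]
ee_rot: [-3.048, 0.76, -0.0]
ft_force: [0.0, 0.3, -0.5]
gripper_width: 0.0002
```

Tips are now at about 0.118 with no contact. I'll press in small steps.

>>> arm_command(
  commands=[
    [[0, 0, 0.2], [0, 0, 0], 1],
    [[0, 0, 0.2], [0, 0, 0], 1],
    [[0, 0, 0.2], [0, 0, 0], 1],
    [[0, 0, 0], [0, 0, 0], 1],
    [[0, 0, 0], [0, 0, 0], 1],
  ],
)

```text
clock: 8.05
eef_pos: [0.5526, 0.0236, 0.1315]
ee_rot: [-3.048, 0.761, -0.001]
ft_force: [0.1, 0.2, 3.8]
gripper_width: 0.0006
```

>>> arm_command(
  commands=[
    [[0, 0, 0.1], [0, 0, 0], 1],
    [[0, 0, 0], [0, 0, 0], 1],
    [[0, 0, 0], [0, 0, 0], 1],
  ],
)

```text
clock: 8.35
eef_pos: [0.5526, 0.0236, 0.1303]
ee_rot: [-3.048, 0.761, -0.001]
ft_force: [0.6, 0.4, 3.5]
gripper_width: 0.0003
```

>>> arm_command(
  commands=[
    [[0, 0, 0.1], [0, 0, 0], 1],
    [[0, 0, 0], [0, 0, 0], 1],
    [[0, 0, 0], [0, 0, 0], 1],
  ],
)

```text
clock: 8.65
eef_pos: [0.5526, 0.0236, 0.1294]
ee_rot: [-3.048, 0.761, -0.001]
ft_force: [-0.2, -1.5, 5.7]
gripper_width: 0.0001
```

>>> arm_command(
  commands=[
    [[0, 0, 0.1], [0, 0, 0], 1],
    [[0, 0, 0], [0, 0, 0], 1],
    [[0, 0, 0], [0, 0, 0], 1],
  ],
)

```text
clock: 8.95
eef_pos: [0.5527, 0.0236, 0.1293]
ee_rot: [3.048, -0.76, 0.001]
ft_force: [-2.9, 0.1, 11.4]
gripper_width: 0.0005
```

>>> arm_command(
  commands=[
    [[0, 0, 0.05], [0, 0, 0], 1],
    [[0, 0, 0], [0, 0, 0], 1],
    [[0, 0, 0], [0, 0, 0], 1],
  ],
)

```text
clock: 9.25
eef_pos: [0.5528, 0.0236, 0.1293]
ee_rot: [3.048, -0.76, 0.002]
ft_force: [-3.9, 0.7, 13.9]
gripper_width: 0.0005
```

The force has jumped to 14 N and the height has stopped changing, so the button is fully down. I release straight up and back off.

>>> arm_command(
  commands=[
    [[0, 0, -0.3], [0, 0, 0], 1],
    [[0, 0, -0.5], [0, 0, 0], 1],
    [[0, 0, -1], [0, 0, 0], 1],
    [[0, 0, -3], [0, 0, 0], 1],
    [[0, 0, -4], [0, 0, 0], 1],
    [[-4, 0, 0], [0, 0, 0], 1],
    [[-4, 0, 0], [0, 0, 0], 1],
    [[-4, 0, 0], [0, 0, 0], 1],
    [[-2, 0, 0], [0, 0, 0], 1],
    [[0, 0, 0], [0, 0, 0], 1],
  ],
)

```text
clock: 10.25
eef_pos: [0.4265, 0.0905, 0.2151]
ee_rot: [3.049, -0.758, -0.003]
ft_force: [0.1, -0.2, -0.4]
gripper_width: 0.0006
```

Run:
```python
from h import *
a=snap('scene','s4.png')['image'];snap('top','t4.png')
cv2.imwrite('pics/c4.png',np.hstack([cv2.resize(a[180:300,260:370],None,fx=3.5,fy=3.5,interpolation=2),cv2.resize(a,(400,420),interpolation=cv2.INTER_AREA)])[:,:,::-1]); print(robot.get_state()['eef_pos'],robot.get_state()['ft_force'])
```

```text
[0.42887244 0.08927619 0.21563616] [-0.04014209 -0.2508799   0.34007381]
```

View pics/c4.png

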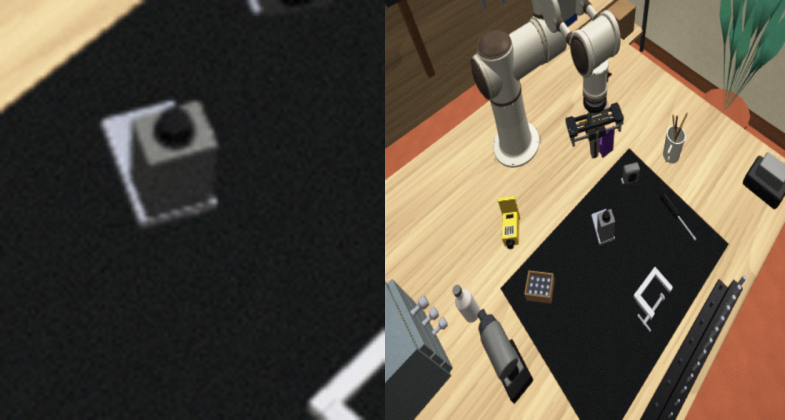

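The dispenser stands where it did, its button at crop (175,125) is up as before the press, and everything else is in place. The arm is clear.

```bash
python3 -c "
from cell import robot
print(robot.hand_in())"
```

```text
the job is handed in; nothing more can be done
None
```

The dispenser is standing on its base again, its button has been pressed fully down and has come back up, and I handed the job in at about 10 s of the 45 s.

- **Tipping:** I pushed the inside of the foot towards the robot with the closed fingertips until it fell onto its base. The heel measured about 6 mm from where I estimated it before the push, which is close to what I can measure from the images.
- **Button:** I pressed until the height stopped changing, about 6 mm below the released position. The force there was 14 N, well above the 5.5 N needed for full travel. I then released straight up.
- **Last check:** The final picture shows the dispenser where it stood before the press, with the button up, the arm clear and the other things apparently undisturbed. I judged that by eye and did not measure the other objects. The two camera views disagreed by about 6 mm on the button's position, which the fingertip's size covered.

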